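# Dry the rinsed cup on the warm-air dryer

## Task

The rinsed white porcelain cup is lying on its side in the wire drainer: turn it mouth-down over the empty peg of the cup dryer and let go of it with its rim flat on the deck; do not let it drop. Then press the thumb bar of the dryer's lever dial down past the first two clicks to the third, full heat, and finish while still holding it down there, because it springs back to off when let go. Leave the other cup on its peg and everything else where it stands.

Things in the scene. Friction and masses are not known exactly. Their poses are not given: they have to be found in the camera images.
- cup: White porcelain cup, no handle, straight-sided: 64 mm outside diameter, 74 mm long, wall 4 mm, bottom 6 mm, about 0.17 kg. Origin at the centre of its foot (closed end), x axis from foot to mouth. Starts lying on two wire rails in one drainer bay, mouth roughly to the robot's left (+y), axis 60 mm above the work surface, its sides and foot end free for fingers.
- cup_rim (a point): Centre of the cup's mouth, 74 mm from its foot along its x axis.
- drainer: Fixed steel wire drainer, 160 (x) by 240 mm (y), x axis roughly to the robot's left. Origin on the work surface under its centre. Bays centred on y = -65 and +65 mm, each with two rails along x (tops 33 mm high, 35 mm apart) and a 60 mm high wire loop at the left end, x = +74 mm. The porcelain cup lies in one bay, the shorter steel cup in the other.
- dryer: Fixed warm-air cup dryer, white plastic box 180 mm deep (x) by 300 mm wide (y), flat ribbed deck 92 mm above the work surface. Origin on the work surface under its centre; x axis roughly away from the robot. Two identical upright air pegs on the deck, at y = +45 and -85 mm; one is empty, one carries a cup. Lever dial on the left (+y) end face.
- free_peg: The empty air peg: 28 mm diameter, 52 mm tall, on a collar of 42 mm diameter and 5 mm height. Origin at the centre of its foot, level with the deck (92 mm above the work surface), z up. A cup set mouth-down over it rests with its rim on the deck, its foot 166 mm above the work surface.
- used_peg: The other peg, the same size, its origin likewise at its foot; it is covered by an inverted white cup like the first (64 mm diameter, top 166 mm above the work surface), which is to be left alone.
- dial (a joint): Lever dial angle, rad: 0 off (lever 30 degrees above level, pointing to the dryer's -x side), grows as it is pressed down. Three clicks (cool, warm, full heat) follow humps at 0.20, 0.56, 0.92 and sit at 0.37, 0.74, 1.10; hard stop 1.20. None latches: a spring returns it to 0 when let go. Pressed straight down the bar resists with 4 to 8 N on a hump, 1 to 2 N just after, about 5 N held at the third click.
- dial_bar (a point): Middle of the dial's round thumb bar, on its axis: 18 mm diameter, 36 mm long, level along the dryer's y, middle 26 mm out from the end face. It swings at 52 mm radius about a level axis (dryer's y) at x = +20 mm, 58 mm above the work surface: from 84 mm high at off to 30 mm at the third click. Can be pressed from above with closed fingertips.
- other_cup: The cup already drying on the other peg, mouth-down: 64 mm diameter, 74 mm tall, origin at the centre of its rim on the deck. Leave it alone.
- steel_cup: The flask's steel cup lying in the drainer's other bay, 68 mm diameter, 50 mm long. Origin at its foot centre, x axis from foot to mouth. Leave it alone.
- flask: Green steel flask, 82 mm diameter, 261 mm tall, standing beyond the dryer; origin under its centre. Leave it alone.
- caddy: Plastic tea caddy with hinged lid, 89 x 114 mm, 104 mm tall; origin under its centre. Leave it alone.
- sugar_jar: Glass sugar jar, 72 mm diameter, 104 mm tall; origin under its centre. Leave it alone.
- saucer: Glass saucer, 120 mm diameter, 15 mm tall, on the near side; origin under its centre. Leave it alone.
- teaspoon: Steel teaspoon, 120 mm long, lying in front of the dryer. Leave it alone.
Not all that is in view belongs to the job. Leave any orange or pink look-alike of the cup alone.

How it is judged (in metres and radians):
On the way, in this order (a step that is already met when the one before it is completed fails the run):
1. the cup stands mouth-down over the empty peg, rim on the deck, let go and at rest (angle between cup's own x axis and vertical above 2.97 rad and horizontal distance between cup_rim and free_peg below 0.016 m and height (world z) of cup_rim between 0.086 and 0.096 m and linear speed of cup below 0.02 m/s and contact force between each of the fingers, the arm and cup below 0.1 N), for 0.3 s.
2. the dial is held at its third click by the robot (value of joint dial above 1.03 rad and contact force between any of the fingers, the arm and dial above 0.8 N), for 0.5 s.
At the end, for the whole second after the job is handed in: Cup mouth-down (within 10 degrees) over the empty peg, rim centre within 16 mm of the peg axis and 5 mm of deck height, at rest, untouched by the robot; the robot holds the dial above 1.03 rad (third click 1.10) with over 0.8 N; the other cup is still within 16 mm of its peg axis (all of step 1 and all of step 2 and horizontal distance between other_cup and used_peg below 0.016 m); the arm keeps its last pose, push and grip.
It fails at once if the porcelain cup is dropped or knocked: it moves faster than 0.5 m/s while the fingers are not on it (contact force between the fingers and cup below 0.05 N and linear speed of cup above 0.5 m/s).
It fails at once if the cup already on its peg is shifted more than 15 mm (distance of other_cup from where it was at the start of the episode above 0.015 m).
It fails at once if another object is shifted more than 30 mm (distance of any of steel_cup, flask, caddy, sugar_jar, saucer, teaspoon from where it was at the start of the episode above 0.03 m).
It also fails if it takes over 61 s, if anything falls off the work surface, if the arm or the gripper's body presses on something with over 40 N, if the wrist force passes 120 N, or if a joint passes its speed limit or range.

## Robot

A 6-joint arm with a two-finger parallel gripper is mounted at the origin on the work surface. World frame = base frame: x ahead of the robot, y to its left, z up, the work surface at z = 0. Lengths are in mm, angles in degrees, forces in N, time in s.
With the tool pointing down it reaches from about 325 to 875 mm from the base axis. Payload 4.4 kg.
Tool frame: the origin (TCP) lies at the very end of the fingers, on their centre line; the grasp point (between the pads) lies 19 mm behind it; x points along the fingers, y is the direction in which the jaws open and shut, and the axes are right-handed (so a half turn about x gives the same grasp; the last joint's range is limited). The gripper opens to 85 mm and grips with 20 to 120 N. Pads are 22 mm wide; open, the fingers measure 114 mm over their backs; the gripper's body (76 mm by 85 mm) begins 54 mm behind the grasp point. The pads swing forward as they close: fully open they stand 13 mm farther back than shut.
Start: joints at [-74.628, 11.837, 88.321, -0, 79.842, -8.623], TCP at [233.82, -525.315, 231.282] pointing down, gripper open.
Joint ranges: [-156.59, 156.59], [-49.26, 127.26], [12.9, 141.05], [-63.56, 243.56], [4.71, 150.69], [-161.64, 161.64]. Speed limits (degrees/s): [159.86, 159.86, 180, 180, 180, 180].

## Interface

Orientations are given as [roll, pitch, yaw] about the fixed x, y, z axes, in that order (R = Rz(yaw) Ry(pitch) Rx(roll)).
In Python, from station import state, camera, hand_in gives the robot as it stands.
- The arm moves only by the tool move_arm, never from a script. Its argument "plan" is one flat list of numbers, 7 for each row, row after row: the turn, a rotation vector about the tool's x, y, z in degrees, then the shift along the tool's x, y, z in mm, then the opening, from 0 (shut) to 1 (fully open). In form: [ax, ay, az, x, y, z, jaw, ax, ay, az, x, y, z, jaw, ...]. A call has exactly 8 rows; each row is the pose to reach, as a shift and turn from the pose measured when the call began, along the tool's axes at that moment; what a row does not reach only later rows make up. A row lasts 1/8 s, in which the tool goes at most 62.5 mm and 10.7 degrees, less where a joint would pass 70% of its speed; a pose out of reach is approached as far as the arm can. A call with a gripper value outside its range is refused whole. The fingers move at their own pace and stop on an object; the grip force is fixed at half the most. Time passes only in rows, so rows that repeat a pose let the fingers close, or fill a call up. It gives the time, the measured TCP pose, the force and the opening at its end, in the units of the state.
- state(): the state, without advancing time (a new reading comes with each control period).
- camera(name): name is "scene" or "top" or "wrist"; returns a dict with "img" (480x640x3 uint8, red, green, blue), "camera_matrix" (3x3 intrinsics, pixels), "position" and "rotation" of the camera in the world. Camera axes: x right, y up, looking along -z (the intrinsics and any distortion apply to the point x, -y, -z); pixel columns grow to the right and rows downward; lengths in mm; the calibration is good to about 2 mm. A picture is of the moment at which its call begins. There is no depth.
- hand_in(): hands the job in, once; it reports no verdict.
The state is a dict: "time_s": time; "joint_pos": joint angles; "joint_velocities": joint speeds; "joint_torque": joint torques, N m; "eef_pos": TCP position; "tool_rot": TCP orientation; "ft_force": force on the tool from outside, world axes, zero at the start; "wrist_torque": the same for the moment, N m; "grip_width": finger opening in mm.
Only numpy, scipy, OpenCV 4.12 (cv2) and the standard library are available. Lean on these libraries where they do the work, as an engineer would, in place of code of your own. Each camera call takes 0.05 s, during which the arm holds its last target.

## Working session

There is one attempt and no reset: what is moved stays moved. The work goes in short steps, Python scripts to look and compute and a tool call to move; the robot and the scene stay as the last step left them, time stands still between calls to the robot, and variables do not carry over. Pictures are saved under pics/ and viewed, and the job is handed in when it is done.

Besides the shell and the picture viewer there is one more tool, called after ">>>" by a JSON object that holds its "method" and its "body". move_arm: Moves the arm, as the interface text tells. Its arguments: {"type":"object","properties":{"plan":{"type":"array"}},"required":["plan"]}

```bash
mkdir -p pics; ls
python3 - <<'E'
from station import state,camera
import cv2
print(state())
for n in("scene","top","wrist"):
    c=camera(n);cv2.imwrite(f"pics/{n}0.png",c["img"][...,::-1]);print(n,c["camera_matrix"],c["position"],c["rotation"],[k for k in c])
E
```

```text
pics
{'time_s': 0.0, 'joint_pos': array([-7.46272785e+01,  1.18848174e+01,  8.84063065e+01,  1.00349218e-04,
        7.98414570e+01, -8.62192744e+00]), 'joint_velocities': array([-0.01865246, -0.00155137, -0.03976652,  0.04766305,  0.03458086,
        0.07934168]), 'joint_torque': array([ 1.19000892e-03, -3.83026743e+01, -2.91599035e+01, -2.43107770e-04,
        1.04074224e-02,  6.23761437e-06]), 'eef_pos': array([ 233.6188278 , -524.5618073 ,  230.10765707]), 'tool_rot': array([-98.66459646,  89.8674191 , 105.33003469]), 'ft_force': array([-0.21783534,  0.05004221,  0.06417226]), 'wrist_torque': array([ 0.00408129, -0.00744222, -0.02395318]), 'grip_width': 85.430162004777}
scene [[549.59523239   0.         334.1944194 ]
 [  0.         549.59523239 246.83656221]
 [  0.           0.           1.        ]] [1460.00589921 -281.71912956  701.47039988] [56.66931901  0.5185208  69.59985851] ['img', 'camera_matrix', 'position', 'rotation']
top [[597.62966008   0.         317.08149356]
 [  0.         597.62966008 246.10387204]
 [  0.           0.           1.        ]] [ 484.84091517   41.36436587 1284.62885116] [  4.28619154   1.52059149 -89.0742511 ] ['img', 'camera_matrix', 'position', 'rotation']
wrist [[407.2155938    0.         317.76432739]
 [  0.         407.2155938  239.36147574]
 [  0.           0.           1.        ]] [ 309.14216411 -492.0371094   374.08997519] [-18.73827135   0.11289783 -65.95327391] ['img', 'camera_matrix', 'position', 'rotation']
```

View pics/scene0.png

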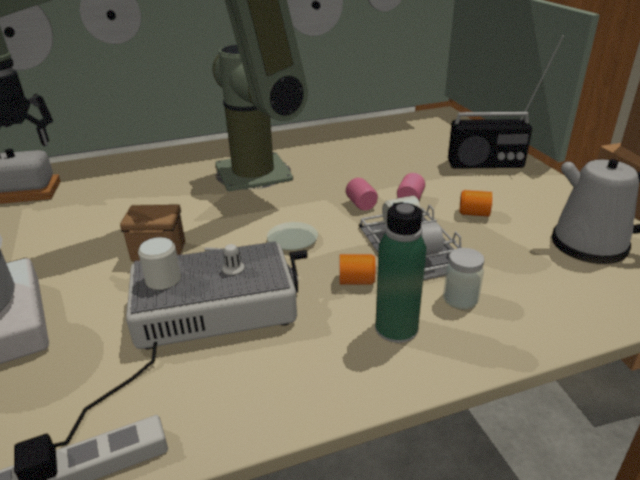

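View pics/top0.png

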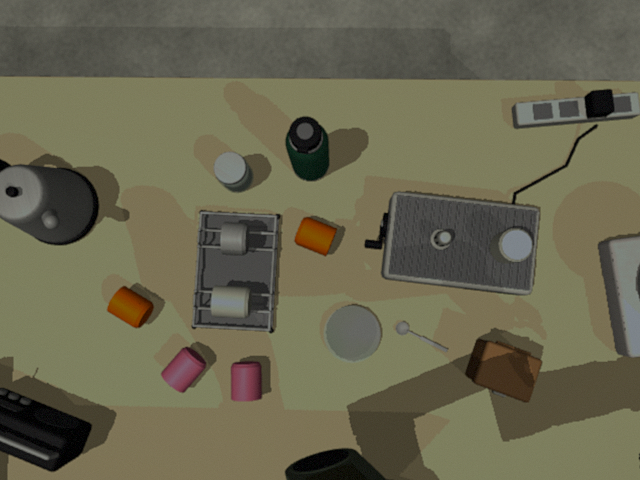

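View pics/wrist0.png

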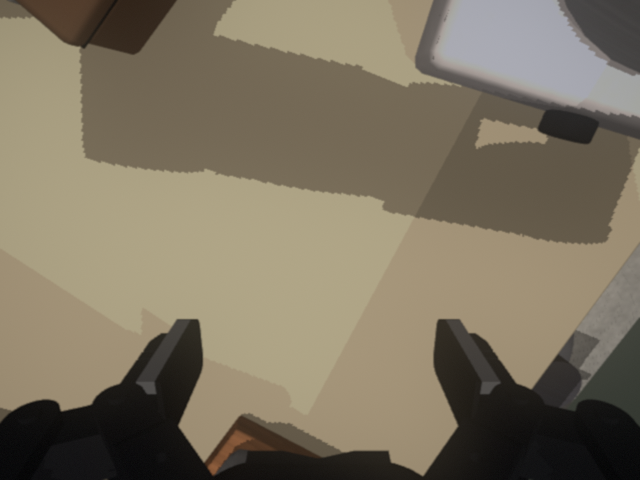

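The top view shows the white cup at about (230,302) in the near bay and the steel cup at (235,238). The dryer is at (460,243), with the free peg at (443,238) and the other cup at (515,245), and the lever at (375,243). I'll enlarge these next.

```bash
cat > h.py <<'E'
import numpy as np, cv2
from scipy.spatial.transform import Rotation as R
def rot(r): return R.from_euler('xyz',r,degrees=True).as_matrix()
def ray(c,u,v,z):
    K=c["camera_matrix"];d=np.array([(u-K[0,2])/K[0,0],-(v-K[1,2])/K[1,1],-1.])
    w=rot(c["rotation"])@d;p=np.array(c["position"]);return p+w*(z-p[2])/w[2]
def proj(c,P):
    K=c["camera_matrix"];q=(np.atleast_2d(P)-c["position"])@rot(c["rotation"])
    return np.c_[K[0,0]*q[:,0]/-q[:,2]+K[0,2],K[1,1]*q[:,1]/q[:,2]+K[1,2]]
def crop(c,u0,v0,w,h,s,fn):
    im=c["img"][v0:v0+h,u0:u0+w,::-1]
    im=cv2.convertScaleAbs(cv2.resize(im,None,fx=s,fy=s,interpolation=cv2.INTER_CUBIC),alpha=1.4)
    for t in range(0,w,10): cv2.putText(im,str(u0+t),(t*s,8),0,.3,(0,255,255),1);cv2.line(im,(t*s,10),(t*s,14),(0,255,255),1)
    for t in range(0,h,10): cv2.putText(im,str(v0+t),(0,t*s+4),0,.3,(0,255,255),1)
    cv2.imwrite(fn,im)
E
python3 - <<'E'
from h import *
from station import camera
c=camera("top")
crop(c,185,205,110,130,5 if 0 else 4,"pics/t_dr.png") 
crop(c,360,185,190,120,4,"pics/t_dy.png")
E
```

```text
(no output)
```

View pics/t_dr.png

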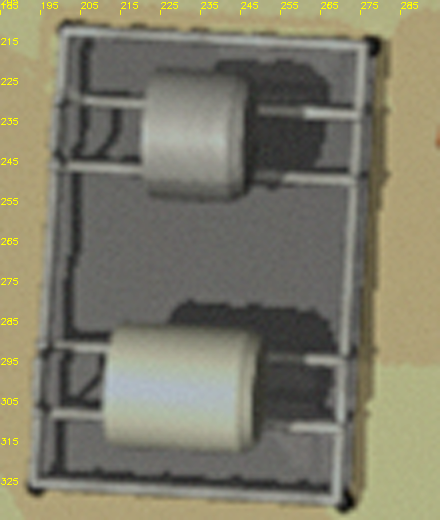

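View pics/t_dy.png

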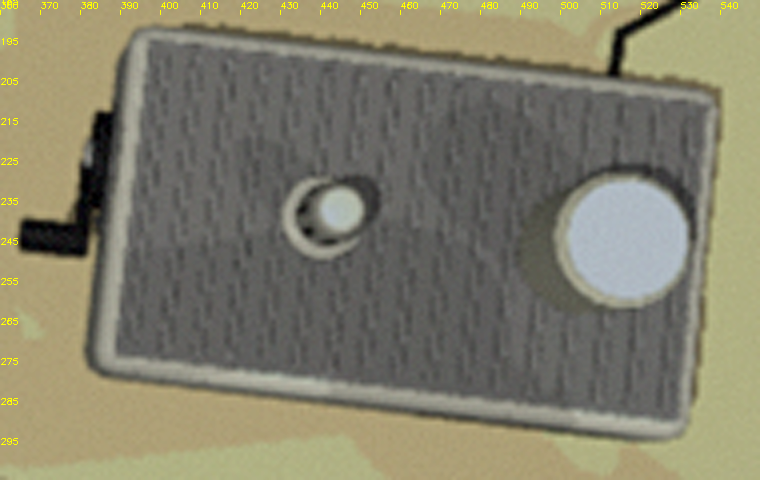

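Run:
```python
from h import *
from station import camera
c=camera("top");np.set_printoptions(precision=1,suppress=True)
for n,u,v,z in [("cup c",230.2,302,60),("mouth",211.3,301.3,60),("foot",249,303,60),("sideN",230,317.5,60),("sideF",230,286.5,60),
("collar",440.8,239.5,97),("pegtop",445.5,237.2,144),("other",516.7,245,166),("bar",373,244.5,84),("barL",365,244,84),("barR",381,245,84),
("dNL",384.5,278,92),("dNR",531,294,92),("dFL",394.5,192,92),("dFR",539.5,207,92),
("rA1",196,291.2,33),("rA2",270,294.5,33),("rB1",196,308,33),("rB2",268,312,33),("drNL",194,327,10),("drNR",271,331,10),("drFL",201,212,10),("drFR",278,216,10),("saucer",353,333,10),("flask",307,131,261),("orange",316,236,35)]:
    print(n,ray(c,u,v,z))
```

```text
cup c [458.7 251.6  60. ]
mouth [459.5 290.5  60. ]
foot [457.4 212.9  60. ]
sideN [427.2 251.1  60. ]
sideF [490.4 252.8  60. ]
collar [ 590. -171.   97.]
pegtop [ 590.3 -171.5  144. ]
other [ 575.5 -299.2  166. ]
bar [579.2 -37.7  84. ]
barL [579.9 -21.7  84. ]
barR [578.4 -53.8  84. ]
dNL [512.1 -60.6  92. ]
dNR [ 485.  -348.9   92. ]
dFL [684.9 -79.3  92. ]
dFR [ 658.1 -367.4   92. ]
rA1 [479.6 328.9  33. ]
rA2 [475.2 173.   33. ]
rB1 [444.5 327.8  33. ]
rB2 [438.7 176.4  33. ]
drNL [403.4 336.1  10. ]
drNR [397.9 171.6  10. ]
drFL [650.2 328.7  10. ]
drFR [643.6 161.9  10. ]
saucer [396.8  -2.2  10. ]
flask [762.2  90.6 261. ]
orange [599.2  78.7  35. ]
```

Checks agree: the cup measures 64 mm across at (459,252). The pegs are 129 mm apart, where 130 is expected. The bar predicted from the dryer pose is (578,-38), and I measured (579,-38). Next I'll build a pose helper and a wrist orientation check.

```bash
cat >> h.py <<'E'
np.set_printoptions(precision=1,suppress=True)
def tool(d,y):
    d=np.array(d,float);d/=np.linalg.norm(d);y=np.array(y,float);y-=d*(d@y);y/=np.linalg.norm(y)
    return np.c_[d,y,np.cross(d,y)]
def delta(s,P,T):
    R0=rot(s["tool_rot"]);rv=R.from_matrix(R0.T@T).as_rotvec(degrees=True)
    return rv,R0.T@(np.array(P)-s["eef_pos"])
E
python3 - <<'E'
from h import *
from station import state
s=state();R0=rot(s["tool_rot"]);print(R0)
j=s["joint_pos"]
B=lambda j,s4,s6:(R.from_euler('ZYXYX',[j[0],j[1]+j[2]-90,s4*j[3],j[4],s6*j[5]],degrees=True).as_matrix())
for s6 in(1,-1): print(s6,R.from_matrix(B(j,1,s6).T@R0).as_rotvec(degrees=True))
print(delta(s,[400,-150,350],tool([0,0,-1],R0[:,1])))
print(delta(s,[400,-150,350],tool([0,0,-1],[1,0,0])))
E
```

```text
[[-0.   0.4 -0.9]
 [ 0.  -0.9 -0.4]
 [-1.  -0.  -0. ]]Traceback (most recent call last):
  File "<stdin>", line 6, in <module>
  File "<stdin>", line 5, in <lambda>
  File "scipy/spatial/transform/_rotation.pyx", line 1413, in scipy.spatial.transform._rotation.Rotation.from_euler
ValueError: Expected axis specification to be a non-empty string of upto 3 characters, got ZYXYX
```

```bash
cat >> h.py <<'E'
def FK(j,s4,s6,C=np.eye(3)):
    r=lambda a,t:R.from_euler(a,t,degrees=True).as_matrix()
    return r('z',j[0])@r('y',j[1]+j[2]-90)@r('x',s4*j[3])@r('y',j[4])@r('x',s6*j[5])@C
E
python3 - <<'E'
from h import *
from station import state
s=state();R0=rot(s["tool_rot"])
j=s["joint_pos"]
for s6 in(1,-1): print(s6,R.from_matrix(FK(j,1,s6).T@R0).as_rotvec(degrees=True))
for y in([1,0,0],[-1,0,0]): print(delta(s,[380,-150,330],tool([0,0,-1],y)))
E
```

```text
1 [90. -0.  0.]
-1 [72.7 -0.   0. ]
(array([-66. ,  -0. ,   0.1]), array([ -98.9, -283.2, -286.2]))
(array([114. ,   0.1,   0. ]), array([ -98.9, -283.2, -286.2]))
```

```bash
cat > ik.py <<'E'
from h import *
C=R.from_euler('x',90,degrees=True).as_matrix()
def ik(P,T,fp,Lt=270):
    w=np.array(P)-Lt*T[:,0];j1=np.degrees(np.arctan2(w[1],w[0]))
    A=R.from_euler('ZY',[j1,fp],degrees=True).as_matrix()
    e=R.from_matrix(A.T@T@C.T).as_euler('XYX',degrees=True) # J5 in 0..180
    return j1,e,w
for n,P,d,y in [("pick",[459,264,47],[.021,.707,-.707],[1,-.03,0]),("placeA",[590,-184,116],[0,-.707,-.707],[1,0,0]),("placeB",[594,-183,116],[.24,-.66,-.707],[.94,.34,0]),("dial",[577,-35,39],[0,0,-1],[1,0,0])]:
    for sg in(1,-1):
        for fp in(0,25): print(n,sg,fp,*ik(P,tool(d,sg*np.array(y)),fp))
E
python3 ik.py
```

```text
pick 1 0 9.163019627107682 [44.5 82.3  7.7] [453.3  73.1 237.9]
pick 1 25 9.163019627107682 [ 49.9  65.2 -11.3] [453.3  73.1 237.9]
pick -1 0 9.163019627107682 [  44.5   82.3 -172.3] [453.3  73.1 237.9]
pick -1 25 9.163019627107682 [ 49.9  65.2 168.7] [453.3  73.1 237.9]
placeA 1 0 0.671867187632289 [-45.   90.5   0.5] [590.    6.9 306.9]
placeA 1 25 0.671867187632289 [-47.7  73.1  18.7] [590.    6.9 306.9]
placeA -1 0 0.671867187632289 [ -45.    90.5 -179.5] [590.    6.9 306.9]
placeA -1 25 0.671867187632289 [ -47.7   73.1 -161.3] [590.    6.9 306.9]
placeB 1 0 -0.4524676875168329 [-42.9  75.8 -14.7] [529.   -4.2 307.6]
placeB 1 25 -0.4524676875168329 [-50.8  58.5   5. ] [529.   -4.2 307.6]
placeB -1 0 -0.4524676875168329 [-42.9  75.8 165.3] [529.   -4.2 307.6]
placeB -1 25 -0.4524676875168329 [ -50.8   58.5 -175. ] [529.   -4.2 307.6]
dial 1 0 -3.4712273113194705 [ 0.  90.  -3.5] [577. -35. 309.]
dial 1 25 -3.4712273113194705 [ 0.  65.  -3.5] [577. -35. 309.]
dial -1 0 -3.4712273113194705 [  0.   90.  176.5] [577. -35. 309.]
dial -1 25 -3.4712273113194705 [  0.   65.  176.5] [577. -35. 309.]
```

>>> {"method": "move_arm", "body": {"plan": [-8, 0, 0, -25, -20, -20, 1, -16, 0, 0, -50, -60, -60, 1, -25, 0, 0, -75, -100, -100, 1, -34, 0, 0, -99, -140, -140, 1, -42, 0, 0, -99, -180, -180, 1, -50, 0, 0, -99, -215, -217, 1, -58, 0, 0, -99, -250, -252, 1, -66, 0, 0, -99, -283, -286, 1]}}

```text
time_s: 1.25
eef_pos: [380.2, -148.5, 330.2]
tool_rot: [153.9, 90.0, 64.2]
ft_force: [1.1, -0.6, -0.0]
grip_width: 85.6
```

Run:
```python
from h import *
from station import state
s=state();print(s["time_s"],s["eef_pos"],s["joint_pos"],rot(s["tool_rot"]))
d=np.array([.021,.707,-.707]);Ct=np.array([459,251.5,60]);T=tool(d,[1,-.03,0])
P=Ct+18*d;print(P)
for k in(180,): print(delta(s,P-k*d,T),P-k*d)
```

```text
1.25 [ 380.2 -148.5  330.2] [-33.6 -13.1 101.5   0.   91.7 -33.8] [[ 0.  1.  0.]
 [ 0.  0. -1.]
 [-1.  0. -0.]]
[459.4 264.2  47.3]
(array([ 1.9, 45. ,  0.7]), array([ 155.9,   76.6, -285. ])) [455.6 137.  174.5]
```

```bash
sed -i 's/j1=np.degrees(np.arctan2(w\[1\],w\[0\]))/j1=np.degrees(np.arctan2(w[1],w[0])-np.arcsin(87\/np.hypot(w[0],w[1])))/' ik.py; python3 ik.py | grep -v -- "-1 "
```

```text
pick 1 0 -1.7584891161487224 [45. 90. -0.] [453.3  73.1 237.9]
pick 1 25 -1.7584891161487224 [ 47.8  72.7 -18.3] [453.3  73.1 237.9]
placeA 1 0 -7.807166475960834 [-44.7  84.5  -5.5] [590.    6.9 306.9]
placeA 1 25 -7.807166475960834 [-49.4  67.3  13.3] [590.    6.9 306.9]
placeB 1 0 -9.918585133198999 [-40.7  69.4 -22.1] [529.   -4.2 307.6]
placeB 1 25 -9.918585133198999 [-51.   51.8  -1.6] [529.   -4.2 307.6]
dial 1 0 -12.127319908859619 [ -0.   90.  -12.1] [577. -35. 309.]
dial 1 25 -12.127319908859619 [  0.   65.  -12.1] [577. -35. 309.]
```

>>> {"method": "move_arm", "body": {"plan": [0, 5, 0, 10, 10, -35, 1, 0, 10, 0, 20, 20, -75, 1, 0, 16, 0, 30, 30, -120, 1, 1, 22, 0, 50, 40, -165, 1, 1, 28, 0, 75, 50, -205, 1, 1, 34, 1, 105, 60, -240, 1, 2, 40, 1, 130, 70, -265, 1, 2, 45, 1, 156, 77, -285, 1]}}

```text
time_s: 2.25
eef_pos: [456.3, 137.6, 173.8]
tool_rot: [179.7, 44.8, 87.9]
ft_force: [-0.3, 0.6, -0.9]
grip_width: 85.7
```

Run:
```python
from h import *
from station import state,camera
s=state();print(s["time_s"],s["eef_pos"],s["joint_pos"],rot(s["tool_rot"]))
d=np.array([.021,.707,-.707]);Ct=np.array([459,251.5,60]);T=tool(d,[1,-.03,0])
P=Ct+18*d
print(delta(s,P,T))
c=camera("wrist");cv2.imwrite("pics/w2.png",c["img"][...,::-1])
np.set_printoptions(precision=1)
print(proj(c,[[459,251.5,60],[458,214.5,60],[460,288.5,60],[427,252,60],[491,251,60]]))
```

```text
2.25 [456.3 137.6 173.8] [-21.8   8.4 112.3  42.5  81.1 -35.3] [[ 0.   1.  -0. ]
 [ 0.7 -0.  -0.7]
 [-0.7  0.  -0.7]]
(array([ 0. , -0.2, -0.3]), array([179. ,  -1.7,   0.4]))
[[316.2 214.8]
 [316.4 258.6]
 [316.  175.4]
 [274.9 215.4]
 [357.4 214.3]]
```

View pics/w2.png

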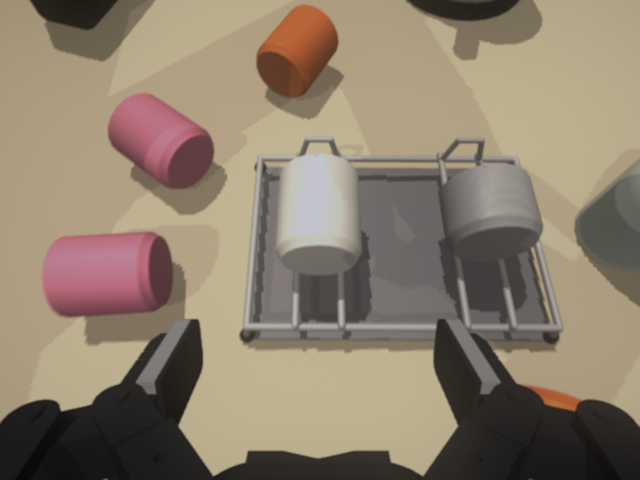

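The wrist view shows the white cup centred at (318,215), against a predicted (316,215). The axis is aligned, and there is room for the fingers on both sides. Advancing along the tool axis.

>>> {"method": "move_arm", "body": {"plan": [0, 0, 0, 25, 0, 0, 1, 0, 0, 0, 55, 0, 0, 1, 0, 0, 0, 85, -1, 0, 1, 0, 0, 0, 110, -1, 0, 1, 0, 0, 0, 135, -1, 0, 1, 0, 0, 0, 155, -1, 0, 1, 0, 0, 0, 170, -1, 0, 1, 0, 0, 0, 179, -1, 0, 1]}}

```text
time_s: 3.3
eef_pos: [456.0, 266.6, 42.9]
tool_rot: [-179.5, 44.6, 88.4]
ft_force: [0.6, -1.0, 0.7]
grip_width: 85.7
```

Run:
```python
from h import *
from station import state,camera
s=state();print(s["time_s"],s["eef_pos"],s["joint_pos"],s["ft_force"])
c=camera("wrist");cv2.imwrite("pics/w3.png",c["img"][...,::-1])
```

```text
3.3 [456.  266.6  42.9] [ -5.7  23.4 114.8  54.5  60.7 -39.9] [ 0.6 -1.   0.7]
```

View pics/w3.png

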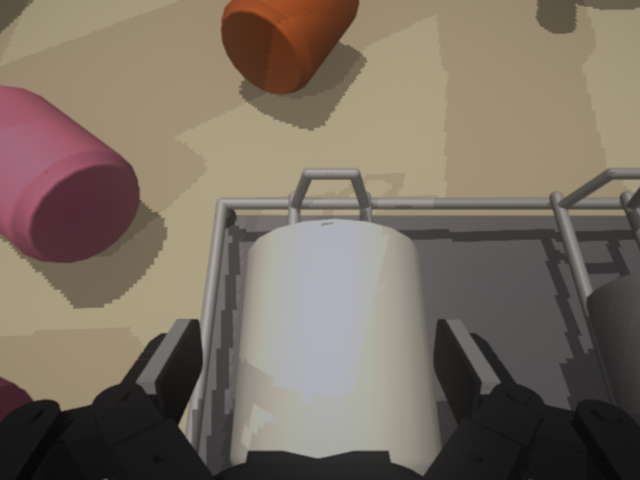

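>>> {"method": "move_arm", "body": {"plan": [0, 0, 0, -3, 3, 0, 1, 0, 0, 0, -4, 4, 0, 1, 0, 0, 0, -4, 4, 0, 0.9, 0, 0, 0, -4, 4, 0, 0.7, 0, 0, 0, -4, 4, 0, 0.5, 0, 0, 0, -4, 4, 0, 0.4, 0, 0, 0, -4, 4, 0, 0.4, 0, 0, 0, -4, 4, 0, 0.4]}}

```text
time_s: 4.35
eef_pos: [461.2, 263.5, 46.0]
tool_rot: [-179.7, 44.6, 88.2]
ft_force: [4.2, -2.9, 3.4]
grip_width: 63.0
```

Run:
```python
from h import *
from station import state,camera
s=state();print(s["time_s"],s["eef_pos"],s["joint_pos"],s["ft_force"],s["tool_rot"])
c=camera("wrist");cv2.imwrite("pics/w4.png",c["img"][...,::-1])
c=camera("top");crop(c,185,205,130,130,4,"pics/t4.png")
```

```text
4.35 [461.2 263.5  46. ] [ -6.   23.3 114.3  54.1  61.1 -39.5] [ 4.2 -2.9  3.4] [-179.7   44.6   88.2]
```

View pics/w4.png

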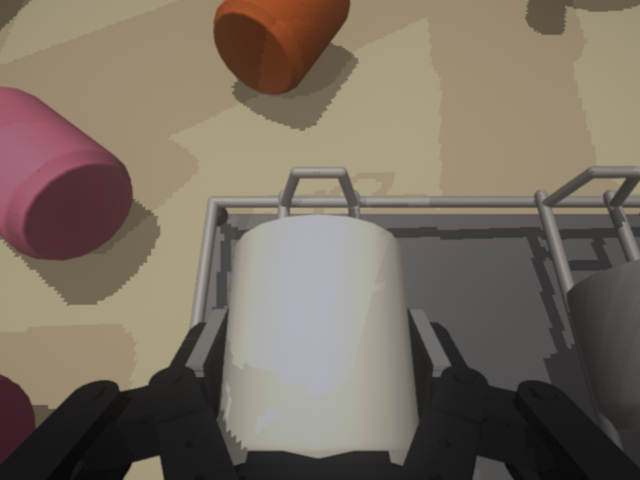

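View pics/t4.png

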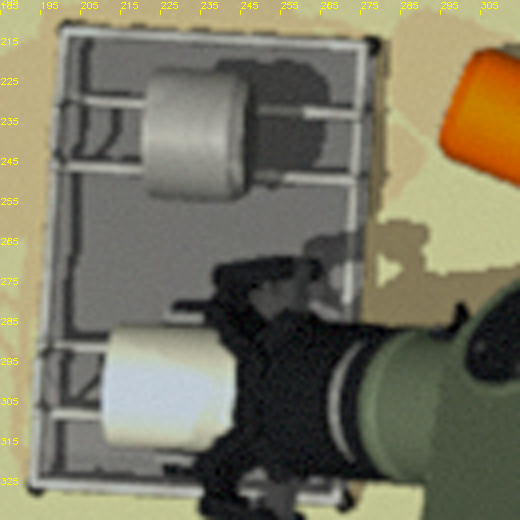

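Gripped at 63 mm, and the cup hasn't moved in the top view. Lifting straight up.

>>> {"method": "move_arm", "body": {"plan": [0, 0, 0, -5, 0, -5, 0.4, 0, 0, 0, -15, 0, -15, 0.4, 0, 0, 0, -28, 0, -28, 0.4, 0, 0, 0, -45, 0, -45, 0.4, 0, 0, 0, -65, 0, -65, 0.4, 0, 0, 0, -85, 0, -85, 0.4, 0, 0, 0, -105, 0, -105, 0.4, 0, 0, 0, -120, 0, -120, 0.4]}}

```text
time_s: 5.45
eef_pos: [460.8, 262.6, 216.9]
tool_rot: [-179.6, 44.7, 88.3]
ft_force: [-0.2, 0.7, -1.2]
grip_width: 62.9
```

```bash
cat >> h.py <<'E'
# cup in tool frame from grasp
_R0=rot([-179.7,44.6,88.2]);_T0=np.array([461.2,263.5,46.0])
Mt=_R0.T@(np.array([462.2,288.5,60])-_T0); at=_R0.T@(np.array([.03,1,0])/np.hypot(.03,1))
E
python3 - <<'E'
from h import *
from station import state,camera
s=state();print(s["time_s"],s["eef_pos"],s["joint_pos"],s["ft_force"],s["tool_rot"],s["grip_width"],Mt,at)
c=camera("wrist");cv2.imwrite("pics/w5.png",c["img"][...,::-1])
M=s["eef_pos"]+rot(s["tool_rot"])@Mt;a=rot(s["tool_rot"])@at
c=camera("top");crop(c,185,205,130,130,4,"pics/t5.png");print(M,a,proj(c,[M,M-74*a]))
c=camera("scene");crop(c,330,150,150,110,5,"pics/s5.png");print(M,a,proj(c,[M,M-74*a]))
E
```

```text
5.45 [460.8 262.6 216.9] [ -6.1   4.4 110.7  47.1  75.6 -20.9] [-0.2  0.7 -1.2] [-179.6   44.7   88.3] 62.9130282573773 [  8.    0.1 -27.5] [ 0.7 -0.  -0.7]
[461.8 287.6 230.9] [ 0.  1. -0.] [[193.3 301.7]
 [235.  303.6]]
[461.8 287.6 230.9] [ 0.  1. -0.] [[420.8 141.3]
 [389.8 145.9]]
```

View pics/w5.png

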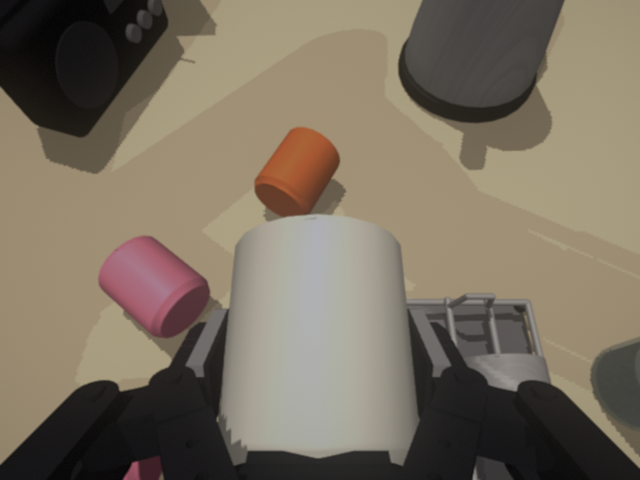

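View pics/s5.png

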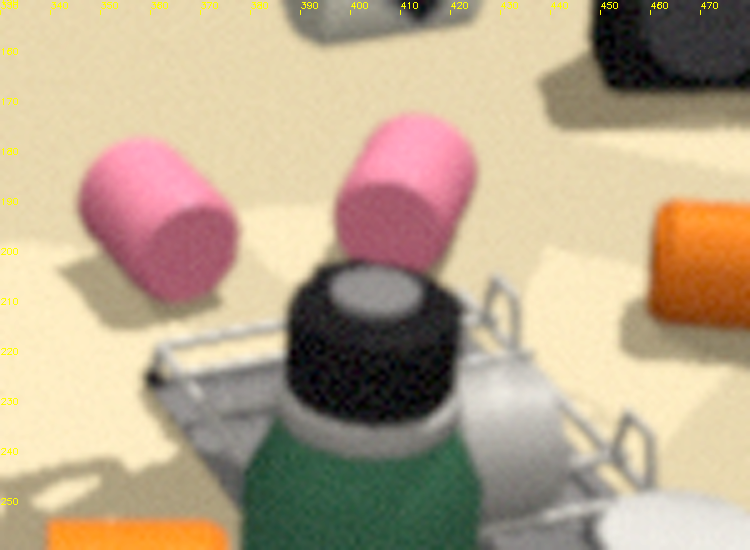

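```bash
cat >> h.py <<'E'
def place(M,h):
    # tool pose putting mouth at M, axis down, tool heading h
    h=np.radians(h)
    y=np.array([-np.sin(h),np.cos(h),0])*1.0  # left of heading
    # cup frame in tool: at, and jaw
    B=tool(at,[0,1,0]); W=tool([0,0,-1],-y if False else y)
    T=W@B.T; return np.array(M)-T@Mt,T
E
python3 - <<'E'
from h import *
from station import state
s=state()
for h in(-90,-80,-70):
    P,T=place([590,-171,195],h);print(h,P,T[:,0],T[:,1]);rv,sh=delta(s,P,T);print(rv,sh)
P,T=place([530,60,235],-80);print(delta(s,P,T))
E
```

```text
-90 [ 589.8 -185.   220. ] [ 0.  -0.7 -0.7] [1. 0. 0.]
[ -2.2 -89.9   0.4] [-317.5  143.1  308.6]
-80 [ 592.2 -184.8  220. ] [ 0.1 -0.7 -0.7] [1.  0.2 0. ]
[-13.3 -89.5   0.4] [-317.3  145.5  308.4]
-70 [ 594.6 -184.2  220. ] [ 0.2 -0.7 -0.7] [0.9 0.3 0. ]
[-24.4 -88.7   0.3] [-316.8  147.8  307.9]
(array([-13.3, -89.5,   0.4]), array([-182.7,   77.6,  119.1]))
```

>>> {"method": "move_arm", "body": {"plan": [0, -3, 0, -10, 3, 5, 0.4, -1, -9, 0, -30, 12, 20, 0.4, -1, -15, 0, -55, 22, 40, 0.4, -2, -21, 0, -80, 32, 60, 0.4, -2, -27, 0, -105, 42, 82, 0.4, -3, -33, 0, -130, 53, 105, 0.4, -3, -39, 0, -152, 63, 125, 0.4, -4, -45, 0, -172, 72, 142, 0.4]}}

```text
time_s: 6.6
eef_pos: [525.4, 36.9, 234.3]
tool_rot: [95.6, 88.9, 7.2]
ft_force: [0.5, 1.0, -1.8]
grip_width: 63.3
```

Run:
```python
from h import *
from station import state
s=state();print(s["eef_pos"],s["joint_pos"],s["grip_width"])
P,T=place([590,-171,195],-85);rv,sh=delta(s,P,T);print(rv,sh)
```

```text
[525.4  36.9 234.3] [-5.6  5.  95.7  0.3 78.1 -7.2] 63.25762377049668
[ -3.5 -44.7   0.5] [ 15.   59.  223.7]
```

>>> {"method": "move_arm", "body": {"plan": [0, -4, 0, 0, 6, 22, 0.4, -1, -10, 0, 0, 14, 54, 0.4, -1, -16, 0, 0, 23, 88, 0.4, -2, -22, 0, 0, 32, 122, 0.4, -2, -28, 0, 3, 41, 155, 0.4, -3, -34, 0, 7, 49, 185, 0.4, -3, -40, 0, 11, 55, 208, 0.4, -4, -45, 0, 15, 59, 224, 0.4]}}

```text
time_s: 7.6
eef_pos: [589.9, -185.6, 216.9]
tool_rot: [-0.9, 45.0, -85.4]
ft_force: [-0.3, -0.4, -1.0]
grip_width: 63.2
```

Run:
```python
from h import *
from station import state,camera
s=state();print(s["eef_pos"],s["joint_pos"],s["grip_width"],s["ft_force"])
T=rot(s["tool_rot"]);M=s["eef_pos"]+T@Mt;a=T@at
print(M,a)
P,TT=place([590,-171,195],-85);print(delta(s,P,TT))
c=camera("top");crop(c,360,185,190,120,4,"pics/t6.png");print(proj(c,[M,M-74*a]))
c=camera("scene");crop(c,110,180,190,150,4,"pics/s6.png");print(proj(c,[M,M-74*a,[590,-171,144],[590,-171,92]]))
```

```text
[ 589.9 -185.6  216.9] [ -4.9  17.8  94.3 -48.7  68.    8.9] 63.182677959409226 [-0.3 -0.4 -1. ]
[ 588.4 -171.8  191.8] [-0. -0. -1.]
(array([0.8, 0.4, 0.5]), array([-2.6,  1.2,  1.9]))
[[450.6 235.9]
 [458.8 231.3]]
[[225.9 223.3]
 [221.4 187. ]
 [229.5 245.8]
 [232.6 268.5]]
```

View pics/s6.png

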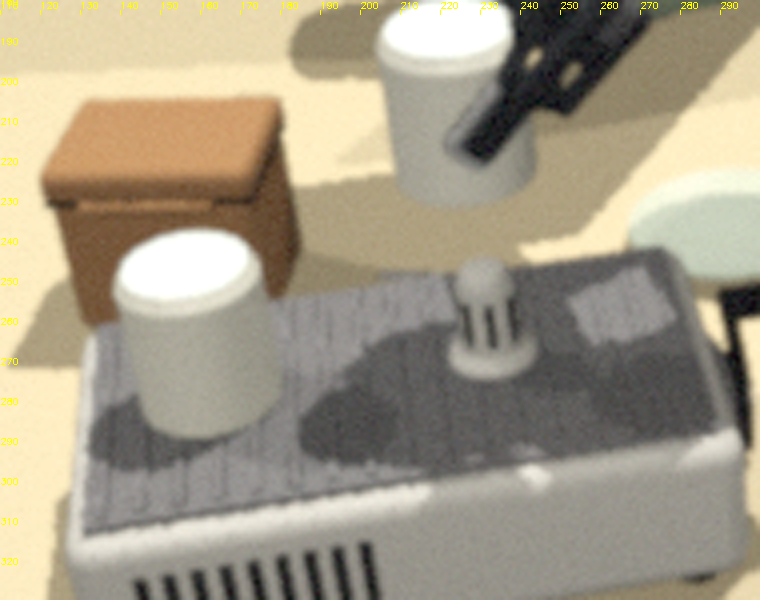

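View pics/t6.png

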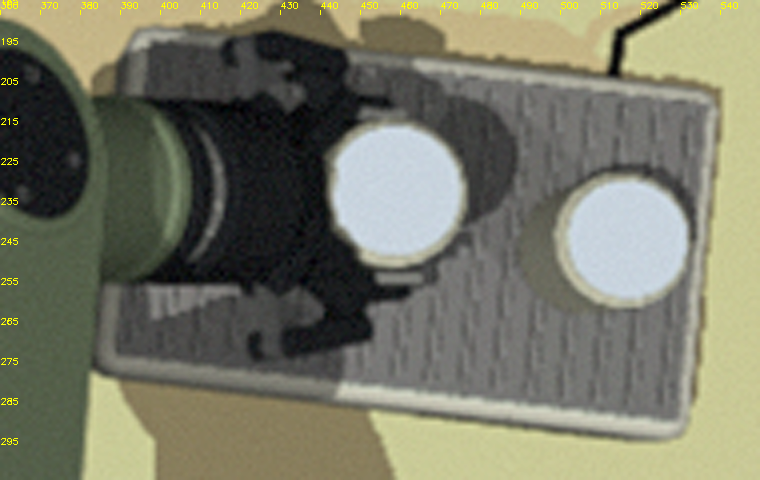

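Run:
```python
from h import *
from station import state
s=state()
for z in(192,152,130,112,100):
    P,TT=place([592.5,-170.5,z],-85);print(z,*delta(s,P,TT))
```

```text
192 [1.  0.1 0.7] [-1.7  5.2  2.1]
152 [1.  0.1 0.7] [ 26.7   5.9 -26. ]
130 [1.  0.1 0.7] [ 42.3   6.2 -41.5]
112 [1.  0.1 0.7] [ 55.1   6.5 -54.2]
100 [1.  0.1 0.7] [ 63.6   6.7 -62.6]
```

>>> {"method": "move_arm", "body": {"plan": [0.5, 0, 0, -1, 2, 2, 0.4, 1, 0, 0.5, -2, 4, 2, 0.4, 1, 0, 0.7, 3, 5, -3, 0.4, 1, 0, 0.7, 10, 5, -10, 0.4, 1, 0, 0.7, 17, 6, -17, 0.4, 1, 0, 0.7, 23, 6, -23, 0.4, 1, 0, 0.7, 27, 6, -26, 0.4, 1, 0, 0.7, 27, 6, -26, 0.4]}}

```text
time_s: 8.7
eef_pos: [593.3, -184.7, 176.0]
tool_rot: [0.3, 45.3, -84.8]
ft_force: [0.3, 1.2, -1.9]
grip_width: 63.5
```

Run:
```python
from h import *
from station import state,camera
s=state();print(s["eef_pos"],s["joint_pos"],s["grip_width"],s["ft_force"])
T=rot(s["tool_rot"]);M=s["eef_pos"]+T@Mt;a=T@at
print(M,a)
for z in(130,112,100):
    P,TT=place([592.5,-170.5,z],-85);print(z,*delta(s,P,TT))
c=camera("top");crop(c,360,185,190,120,4,"pics/t7.png");print(proj(c,[M,M-74*a]))
c=camera("scene");crop(c,180,180,120,110,6,"pics/s7.png");print(proj(c,[M,M-74*a]))
```

```text
[ 593.3 -184.7  176. ] [ -5.   20.9  95.6 -50.1  64.6  13.2] 63.524740631400626 [ 0.3  1.2 -1.9]
[ 592.3 -170.8  151. ] [-0. -0. -1.]
130 [0.  0.1 0.1] [ 14.7   0.1 -15. ]
112 [0.  0.1 0.1] [ 27.5   0.  -27.6]
100 [0.  0.1 0.1] [ 36.   -0.  -36.1]
[[445.8 235.8]
 [453.6 232. ]]
[[229.4 243.2]
 [224.8 208.2]]
```

View pics/s7.png

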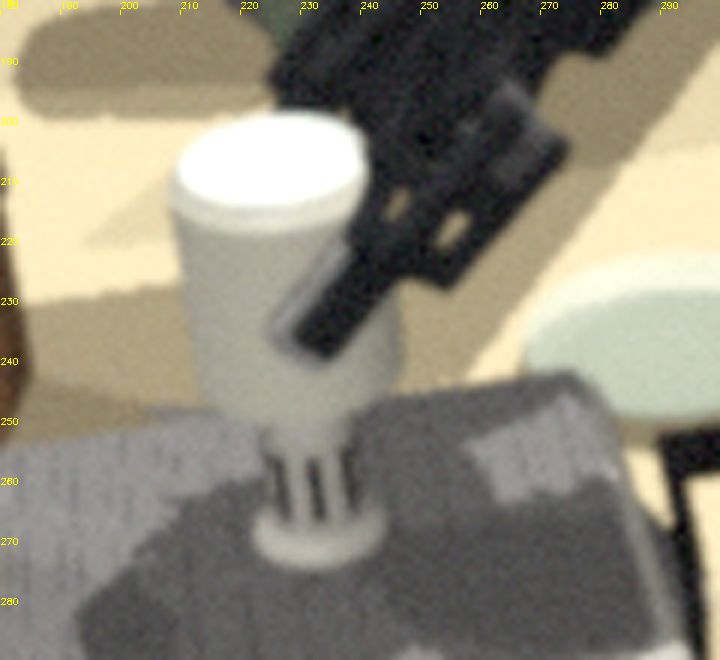

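View pics/t7.png

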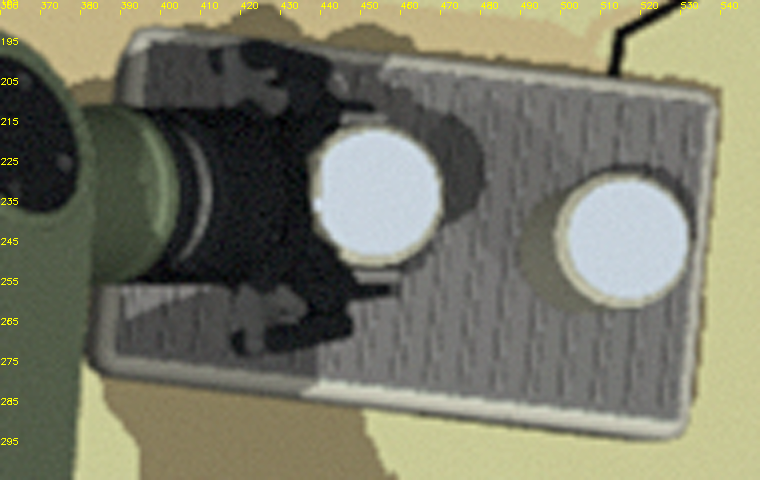

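Both views put the cup over the peg within about 1–2 mm: in the scene view the cup mouth is at u≈230.7, and its axis projects onto the collar at u≈233. Descending.

>>> {"method": "move_arm", "body": {"plan": [0, 0, 0, 4, 0, -4, 0.4, 0, 0, 0, 9, 0, -9, 0.4, 0, 0, 0, 14, 0, -14, 0.4, 0, 0, 0, 19, 0, -19, 0.4, 0, 0, 0, 24, 0, -24, 0.4, 0, 0, 0, 29, 0, -29, 0.4, 0, 0, 0, 33, 0, -33, 0.4, 0, 0, 0, 35, 0, -35, 0.4]}}

```text
time_s: 9.8
eef_pos: [594.0, -184.6, 127.0]
tool_rot: [0.4, 45.2, -84.7]
ft_force: [0.6, 0.3, -1.6]
grip_width: 63.3
```

Run:
```python
from h import *
from station import state,camera
s=state();print(s["eef_pos"],s["joint_pos"],s["grip_width"],s["ft_force"])
T=rot(s["tool_rot"]);M=s["eef_pos"]+T@Mt;a=T@at
print(M,a)
for z in(96,92,88):
    P,TT=place([592.5,-170.5,z],-85);print(z,*delta(s,P,TT))
c=camera("scene");crop(c,180,190,120,100,6,"pics/s8.png");print(proj(c,[M,M-74*a,[590,-171,92],[590,-171,166]]))
```

```text
[ 594.  -184.6  127. ] [ -4.9  25.1  96.7 -52.2  61.3  17.9] 63.329322517756765 [ 0.6  0.3 -1.6]
[ 593.  -170.7  101.9] [ 0. -0. -1.]
96 [0.  0.2 0. ] [ 4.1 -0.5 -4.3]
92 [0.  0.2 0. ] [ 7.  -0.5 -7.1]
88 [0.  0.2 0. ] [ 9.8 -0.5 -9.9]
[[232.5 265.1]
 [228.1 231.9]
 [232.6 268.5]
 [228.2 235.7]]
```

View pics/s8.png

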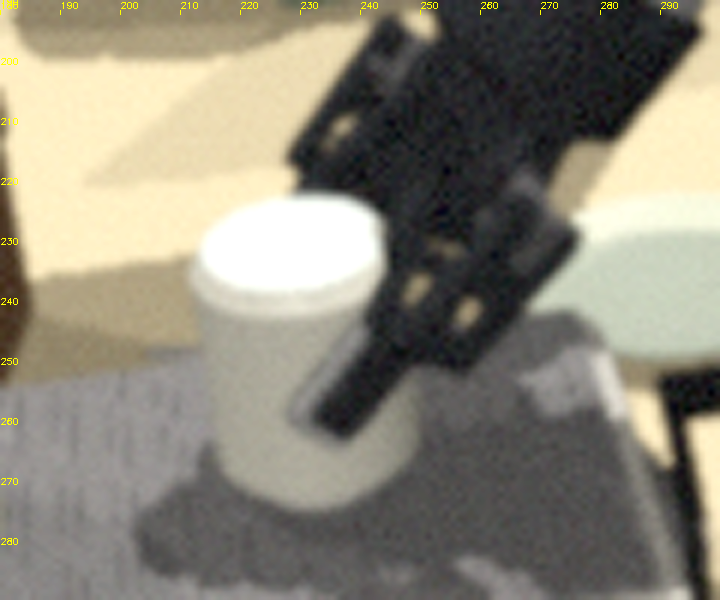

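>>> {"method": "move_arm", "body": {"plan": [0, 0, 0, 1, 0, -1, 0.4, 0, 0, 0, 2, 0, -2, 0.4, 0, 0, 0, 3, 0, -3, 0.4, 0, 0, 0, 4, 0, -4, 0.4, 0, 0, 0, 5, 0, -5, 0.4, 0, 0, 0, 5.5, 0, -5.5, 0.4, 0, 0, 0, 5.5, 0, -5.5, 0.4, 0, 0, 0, 5.5, 0, -5.5, 0.4]}}

```text
time_s: 10.85
eef_pos: [593.9, -184.5, 119.0]
tool_rot: [0.4, 45.3, -84.7]
ft_force: [-0.7, -0.3, -0.8]
grip_width: 63.2
```

>>> {"method": "move_arm", "body": {"plan": [0, 0, 0, 0.5, 0, -0.5, 0.4, 0, 0, 0, 0.7, 0, -0.7, 0.4, 0, 0, 0, 1, 0, -1, 0.4, 0, 0, 0, 1.2, 0, -1.2, 0.4, 0, 0, 0, 1.4, 0, -1.4, 0.4, 0, 0, 0, 1.4, 0, -1.4, 0.4, 0, 0, 0, 1.4, 0, -1.4, 0.4, 0, 0, 0, 1.4, 0, -1.4, 0.4]}}

```text
time_s: 11.85
eef_pos: [594.0, -184.5, 117.1]
tool_rot: [0.4, 45.3, -84.7]
ft_force: [0.2, 0.5, -1.8]
grip_width: 63.2
```

Run:
```python
from h import *
from station import state,camera
s=state();print(s["eef_pos"],s["joint_pos"],s["grip_width"],s["ft_force"],s["wrist_torque"])
T=rot(s["tool_rot"]);M=s["eef_pos"]+T@Mt;a=T@at
print(M,a)
c=camera("scene");crop(c,110,190,190,120,4,"pics/s9.png");print(proj(c,[M,M-74*a,[590,-171,92],[590,-171,166]]))
```

```text
[ 594.  -184.5  117.1] [ -4.9  26.   96.8 -52.6  60.6  18.9] 63.155586218618524 [ 0.2  0.5 -1.8] [ 0.6  0.  -0. ]
[ 593.  -170.6   92. ] [ 0. -0. -1.]
[[233.1 269.3]
 [228.8 236.5]
 [232.6 268.5]
 [228.2 235.7]]
```

View pics/s9.png

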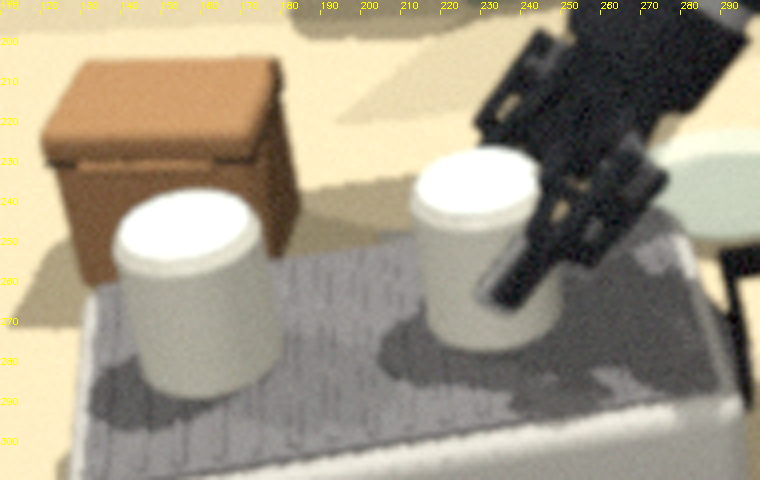

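Still no contact: the force equals the cup's weight. I'll go down another 2 mm in small steps.

>>> {"method": "move_arm", "body": {"plan": [0, 0, 0, 0.3, 0, -0.3, 0.4, 0, 0, 0, 0.5, 0, -0.5, 0.4, 0, 0, 0, 0.7, 0, -0.7, 0.4, 0, 0, 0, 0.9, 0, -0.9, 0.4, 0, 0, 0, 1.1, 0, -1.1, 0.4, 0, 0, 0, 1.1, 0, -1.1, 0.4, 0, 0, 0, 1.1, 0, -1.1, 0.4, 0, 0, 0, 1.1, 0, -1.1, 0.4]}}

```text
time_s: 12.9
eef_pos: [594.0, -184.5, 115.5]
tool_rot: [0.4, 45.3, -84.7]
ft_force: [-0.1, -0.8, -1.0]
grip_width: 63.1
```

>>> {"method": "move_arm", "body": {"plan": [0, 0, 0, 0.3, 0, -0.3, 0.4, 0, 0, 0, 0.5, 0, -0.5, 0.4, 0, 0, 0, 0.7, 0, -0.7, 0.4, 0, 0, 0, 0.9, 0, -0.9, 0.4, 0, 0, 0, 1.1, 0, -1.1, 0.4, 0, 0, 0, 1.1, 0, -1.1, 0.4, 0, 0, 0, 1.1, 0, -1.1, 0.4, 0, 0, 0, 1.1, 0, -1.1, 0.4]}}

```text
time_s: 13.9
eef_pos: [594.2, -184.7, 115.1]
tool_rot: [0.4, 45.2, -84.7]
ft_force: [-2.2, 2.6, 5.0]
grip_width: 63.1
```

Contact is made at +5 N. I'll press slightly to level the rim, then release.

>>> {"method": "move_arm", "body": {"plan": [0, 0, 0, 0.4, 0, -0.4, 0.4, 0, 0, 0, 0.6, 0, -0.6, 0.4, 0, 0, 0, 0.6, 0, -0.6, 0.4, 0, 0, 0, 0.6, 0, -0.6, 0.75, 0, 0, 0, 0.6, 0, -0.6, 0.85, 0, 0, 0, 0.6, 0, -0.6, 0.95, 0, 0, 0, 0.6, 0, -0.6, 1, 0, 0, 0, 0.6, 0, -0.6, 1]}}

```text
time_s: 14.9
eef_pos: [594.1, -184.6, 114.0]
tool_rot: [0.4, 45.2, -84.7]
ft_force: [0.4, 0.4, 0.2]
grip_width: 85.2
```

Run:
```python
from h import *
from station import state,camera
s=state();print(s["eef_pos"],s["grip_width"],s["ft_force"],rot(s["tool_rot"]))
c=camera("top");crop(c,360,185,190,120,4,"pics/t10.png");print(proj(c,[[590,-171,166]]))
c=camera("scene");crop(c,110,190,190,120,4,"pics/s10.png")
c=camera("wrist");cv2.imwrite("pics/w10.png",c["img"][...,::-1])
```

```text
[ 594.1 -184.6  114. ] 85.20062799042998 [0.4 0.4 0.2] [[ 0.1  1.   0.1]
 [-0.7  0.1 -0.7]
 [-0.7  0.   0.7]]
[[447.4 236.3]]
```

View pics/t10.png

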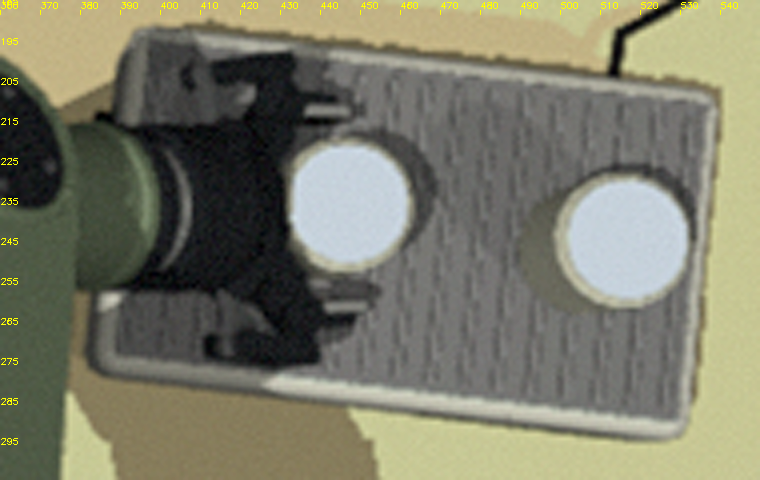

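View pics/s10.png

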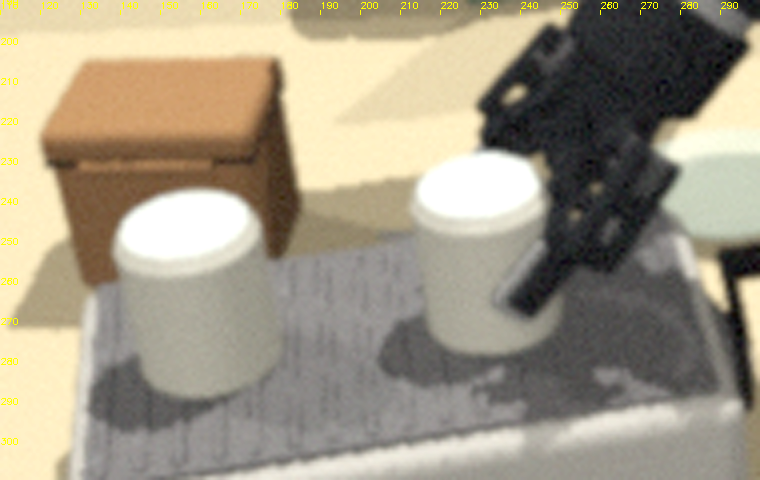

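View pics/w10.png

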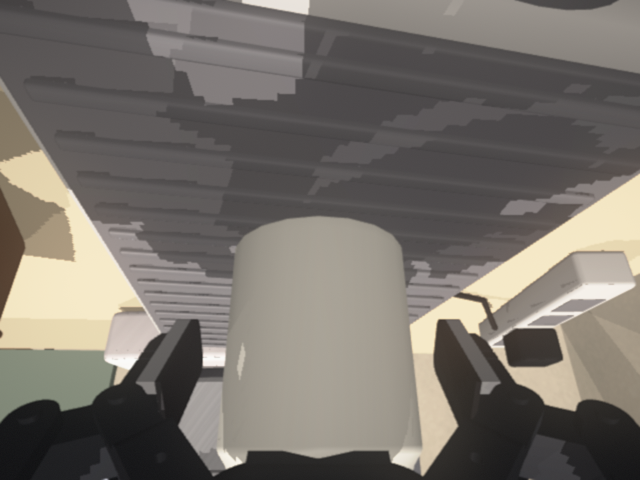

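Released and at rest. The foot centre is at (447.5,236.0) against a predicted (447.4,236.3) for perfect seating. Backing out along the tool axis.

>>> {"method": "move_arm", "body": {"plan": [0, 0, 0, -5, 0, 0, 1, 0, 0, 0, -15, 0, 0, 1, 0, 0, 0, -30, 0, 0, 1, 0, 0, 0, -50, 0, 0, 1, 0, 0, 0, -75, 0, 0, 1, 0, 0, 0, -100, 0, 0, 1, 0, 0, 0, -125, 0, 0, 1, 0, 0, 0, -140, 0, 0, 1]}}

```text
time_s: 16.05
eef_pos: [585.7, -84.7, 215.6]
tool_rot: [0.6, 45.2, -84.5]
ft_force: [-0.1, -0.0, 0.8]
grip_width: 85.5
```

Run:
```python
from h import *
from station import state,camera
s=state();print(s["time_s"],s["eef_pos"],s["joint_pos"],s["grip_width"],s["ft_force"])
c=camera("top");crop(c,340,185,200,120,4,"pics/t11.png");print(proj(c,[[590,-171,166]]))
c=camera("scene");crop(c,110,190,190,150,4,"pics/s11.png");print(proj(c,[[578,-38,84]]))
yw=-5.7;x=np.array([np.cos(np.radians(yw)),np.sin(np.radians(yw)),0])
T=tool([0,0,-1],x)
print(delta(s,[575,-34,175],T))
```

```text
16.05 [585.7 -84.7 215.6] [  5.1  18.7  93.2 -47.1  74.3  16.2] 85.48701709102518 [-0.1 -0.   0.8]
[[447.4 236.3]]
[[297.6 254.6]]
(array([10. , 44.6, -4.6]), array([ -7.5,  -6.5, -65.1]))
```

View pics/t11.png

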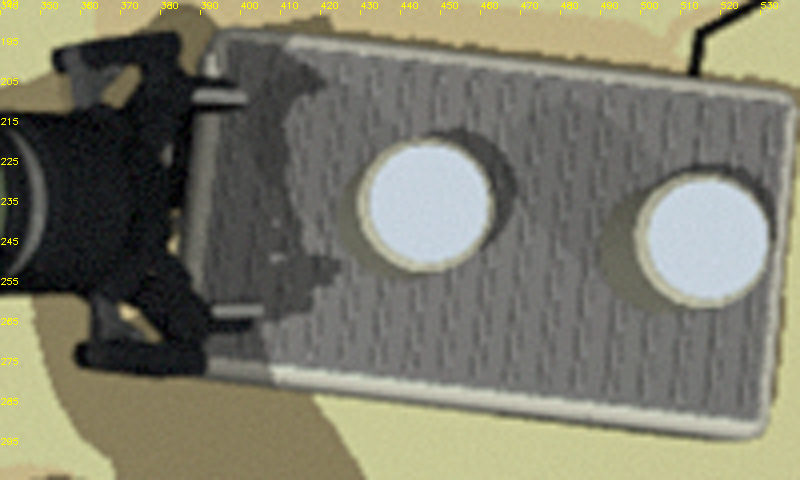

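View pics/s11.png

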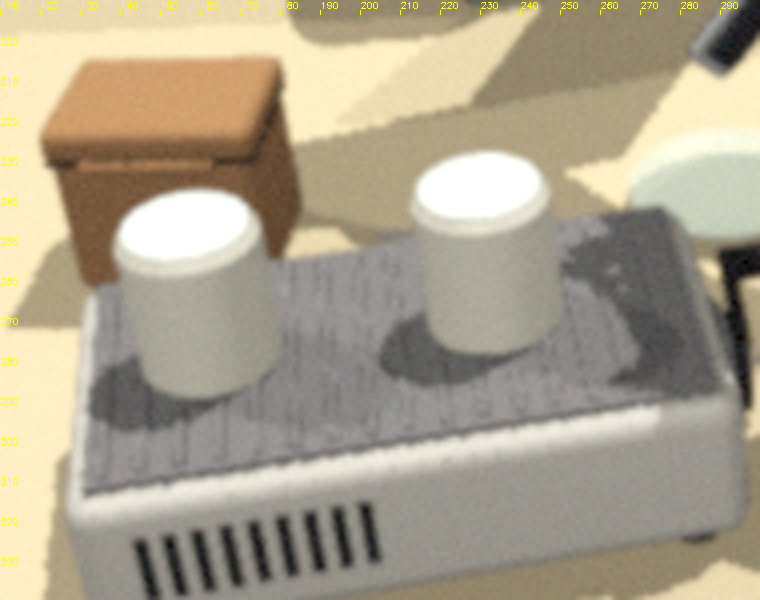

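Both cups are standing upright, with the placed cup's foot at (447.5,236). Next I'll turn the tool down above the thumb bar with the fingers shut.

>>> {"method": "move_arm", "body": {"plan": [1, 4, 0, -10, 0, -10, 1, 2, 10, -1, -15, -2, -20, 0.8, 4, 16, -1, -18, -3, -32, 0.5, 5, 22, -2, -18, -4, -43, 0.2, 7, 29, -3, -16, -5, -53, 0, 8, 35, -4, -14, -6, -60, 0, 9, 40, -4, -10, -6, -64, 0, 10, 44.6, -4.6, -7, -6, -65, 0]}}

```text
time_s: 17.15
eef_pos: [575.2, -35.0, 173.7]
tool_rot: [-164.9, 89.9, 99.4]
ft_force: [0.3, -0.5, 0.6]
grip_width: 0.0
```

Run:
```python
from h import *
from station import state,camera
s=state();print(s["time_s"],s["eef_pos"],s["joint_pos"],s["grip_width"],s["ft_force"])
T=rot(s["tool_rot"]);print(T)
yw=-5.7;x=np.array([np.cos(np.radians(yw)),np.sin(np.radians(yw)),0]);TT=tool([0,0,-1],x)
print(delta(s,[575,-34,100],TT))
c=camera("wrist");cv2.imwrite("pics/w12.png",c["img"][...,::-1]);print(proj(c,[[578,-38,84],[578,-38,93],s["eef_pos"]]))
c=camera("scene");crop(c,200,150,160,130,5,"pics/s12.png");print(proj(c,[[578,-38,84],s["eef_pos"]]))
```

```text
17.15 [575.2 -35.  173.7] [-12.1  15.   91.5   0.1  73.5  -6.5] 0.009589597620763564 [ 0.3 -0.5  0.6]
[[-0.   1.  -0.1]
 [ 0.  -0.1 -1. ]
 [-1.  -0.  -0. ]]
(array([ 0. , -0.1,  0. ]), array([73.7, -0.3, -0.8]))
[[322.9 248. ]
 [323.1 253.2]
 [317.9 317.9]]
[[297.6 254.6]
 [296.5 214.8]]
```

View pics/w12.png

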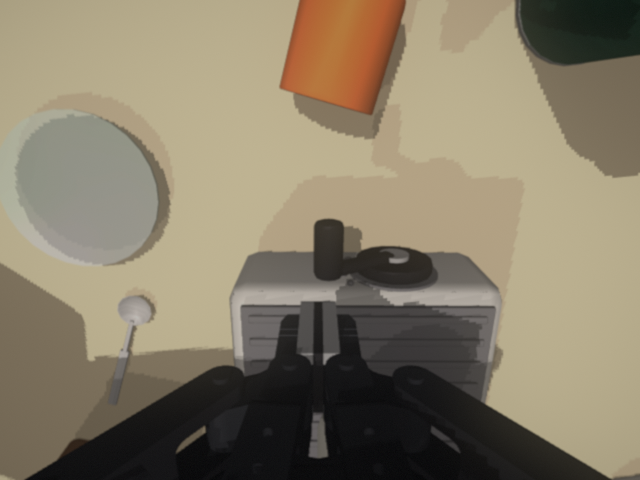

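View pics/s12.png

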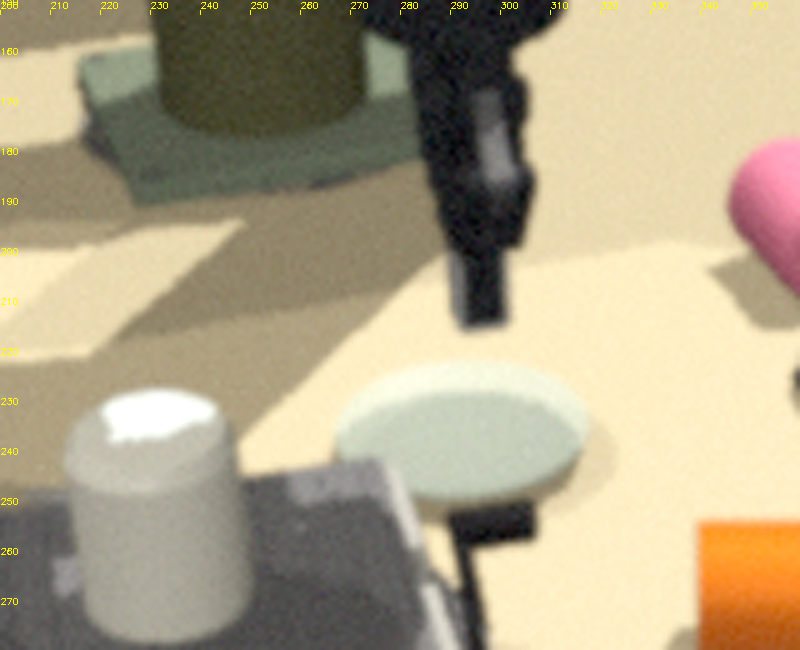

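>>> {"method": "move_arm", "body": {"plan": [0, 0, 0, 8, 1, -1, 0, 0, 0, 0, 20, 2, -2, 0, 0, 0, 0, 34, 2, -3, 0, 0, 0, 0, 48, 2, -3, 0, 0, 0, 0, 60, 2, -3, 0, 0, 0, 0, 68, 2, -3, 0, 0, 0, 0, 72, 2, -3, 0, 0, 0, 0, 73, 2, -3, 0]}}

```text
time_s: 18.25
eef_pos: [577.7, -34.1, 100.6]
tool_rot: [-23.2, 89.9, -119.1]
ft_force: [0.5, -0.8, 0.2]
grip_width: 0.2
```

Run:
```python
from h import *
from station import state,camera
s=state();print(s["time_s"],s["eef_pos"],s["ft_force"])
c=camera("wrist");cv2.imwrite("pics/w13.png",c["img"][...,::-1])
c=camera("scene");crop(c,200,190,160,110,5,"pics/s13.png")
```

```text
18.25 [577.7 -34.1 100.6] [ 0.5 -0.8  0.2]
```

View pics/w13.png

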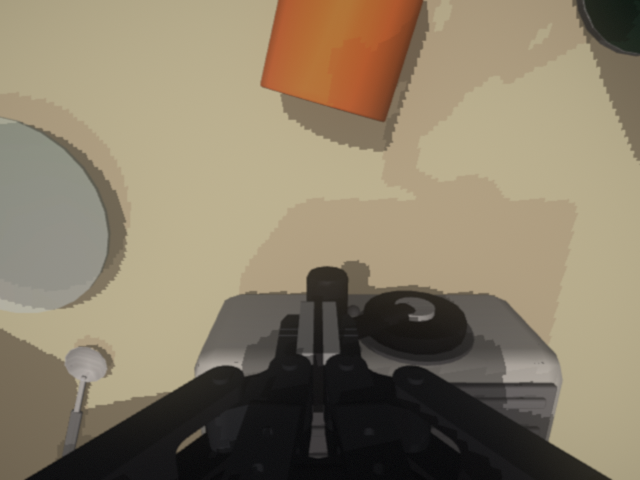

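View pics/s13.png

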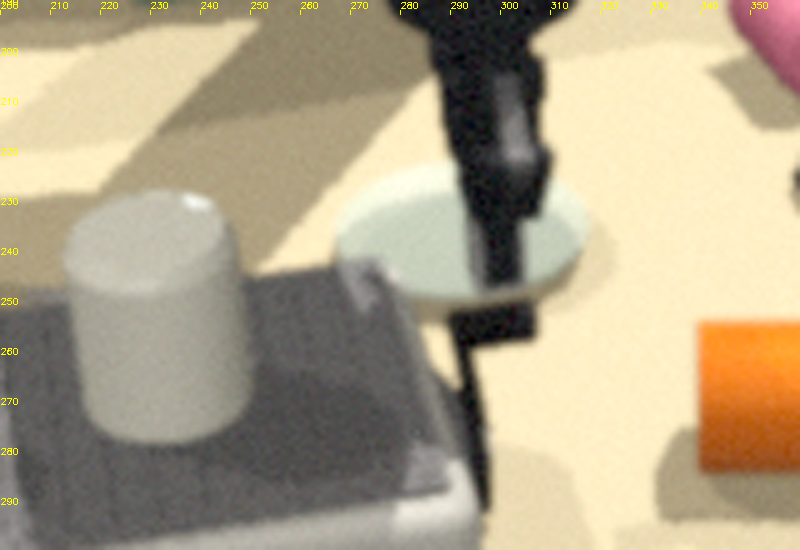

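The tip is just above the bar and over its middle. Pressing down.

>>> {"method": "move_arm", "body": {"plan": [0, 0, 0, 5, 0, 0, 0, 0, 0, 0, 10, 0, 0, 0, 0, 0, 0, 15, 0, 0, 0, 0, 0, 0, 20, 0, 0, 0, 0, 0, 0, 25, 0, 0, 0, 0, 0, 0, 30, 0, 0, 0, 0, 0, 0, 35, 0, 0, 0, 0, 0, 0, 38, 0, 0, 0]}}

```text
time_s: 19.35
eef_pos: [577.5, -34.1, 62.6]
tool_rot: [-34.6, 89.9, -130.4]
ft_force: [-3.2, 0.3, 4.5]
grip_width: 0.0
```

Run:
```python
from h import *
from station import state,camera
s=state();print(s["time_s"],s["eef_pos"],s["ft_force"],s["joint_pos"])
c=camera("scene");crop(c,200,190,160,120,5,"pics/s14.png")
```

```text
19.35 [577.5 -34.1  62.6] [-3.2  0.3  4.5] [-11.9  23.2  95.5  -0.1  61.4  -6.1]
```

View pics/s14.png

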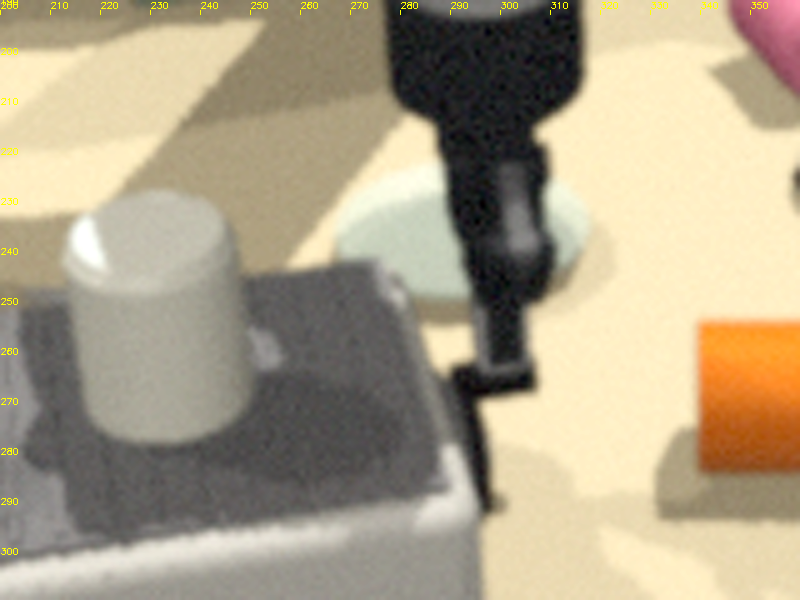

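>>> {"method": "move_arm", "body": {"plan": [0, 0, 0, 4, 0, 0, 0, 0, 0, 0, 8, 0, 0, 0, 0, 0, 0, 12, 0, 0, 0, 0, 0, 0, 16, 0, 0, 0, 0, 0, 0, 20, 0, 0, 0, 0, 0, 0, 24, 0, 0, 0, 0, 0, 0, 25, 0, 0, 0, 0, 0, 0, 25, 0, 0, 0]}}

```text
time_s: 20.4
eef_pos: [581.3, -34.8, 39.0]
tool_rot: [80.8, 89.6, -15.1]
ft_force: [4.4, 0.3, 4.8]
grip_width: 0.1
```

Run:
```python
from h import *
from station import state,camera
s=state();print(s["time_s"],s["eef_pos"],s["ft_force"],s["joint_pos"])
c=camera("scene");crop(c,200,190,160,120,5,"pics/s15.png")
for t in(1.03,1.10,1.16):
    th=t-np.pi/6;xd=20-52*np.cos(th);z=58-52*np.sin(th);y=np.radians(-5.7)
    p=np.array([585.5,-215.8,0])+xd*np.array([np.cos(y),np.sin(y),0])+176*np.array([-np.sin(y),np.cos(y),0]);p[2]=z
    print(t,p,proj(c,p))
c=camera("wrist");cv2.imwrite("pics/w15.png",c["img"][...,::-1])
```

```text
20.4 [581.3 -34.8  39. ] [4.4 0.3 4.8] [-11.9  25.3  95.8  -0.   58.4  -6.1]
1.03 [577.6 -38.1  32.8] [[298.6 275.1]]
1.1 [579.5 -38.3  29.7] [[298.8 276.9]]
1.16 [581.3 -38.5  27.1] [[299.1 278.4]]
```

View pics/s15.png

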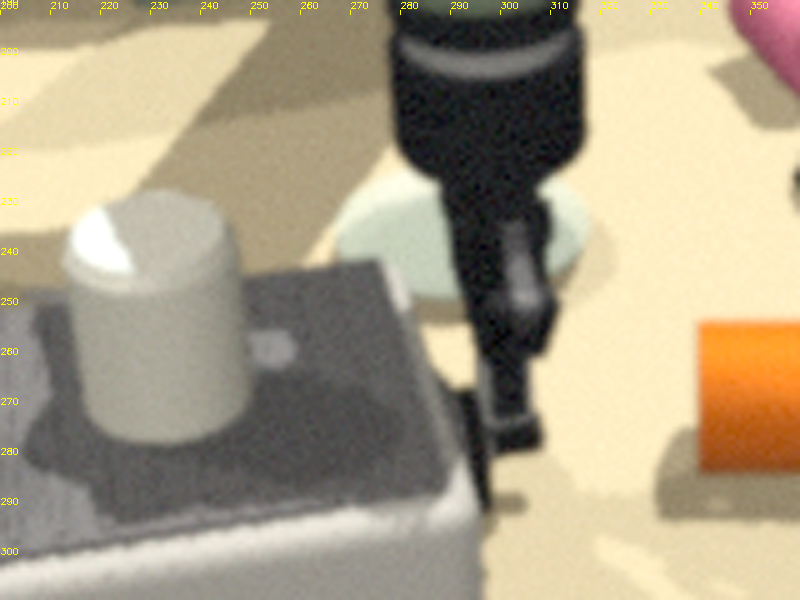

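View pics/w15.png

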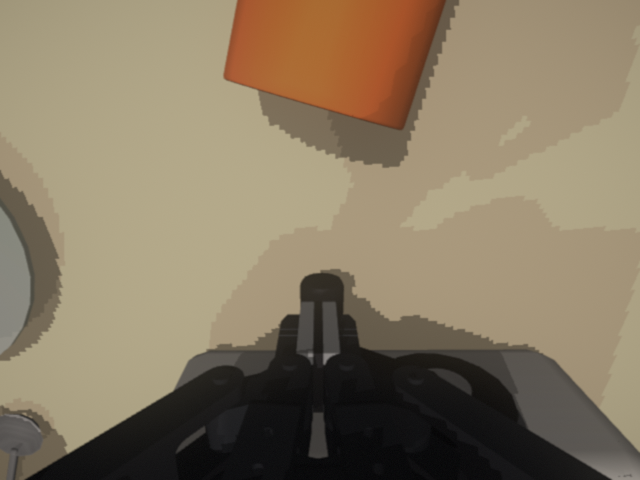

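Force is 4.8 N at tip z=39, which puts the dial near 1.09. I'll press slightly further for margin and hold.

>>> {"method": "move_arm", "body": {"plan": [0, 0, 0, 1, 0, 0, 0, 0, 0, 0, 2, 0, 0, 0, 0, 0, 0, 3, 0, 0, 0, 0, 0, 0, 3, 0, 0, 0, 0, 0, 0, 3, 0, 0, 0, 0, 0, 0, 3, 0, 0, 0, 0, 0, 0, 3, 0, 0, 0, 0, 0, 0, 3, 0, 0, 0]}}

```text
time_s: 21.5
eef_pos: [582.5, -34.9, 36.5]
tool_rot: [83.0, 89.4, -12.9]
ft_force: [0.9, 0.4, 4.8]
grip_width: 0.1
```

Run:
```python
from h import *
from station import state,camera
c=camera("scene");crop(c,200,190,160,120,5,"pics/s16.png")
cv2.imwrite("pics/sf.png",c["img"][...,::-1])
c=camera("top");cv2.imwrite("pics/tf.png",c["img"][...,::-1])
s=state();print(s["time_s"],s["eef_pos"],s["ft_force"],s["joint_velocities"],rot(s["tool_rot"])[:,0])
```

```text
21.6 [582.5 -34.9  36.5] [1.3 1.7 4.9] [-0.   0.  -0.1  0.1 -0.1 -0. ] [ 0. -0. -1.]
```

View pics/s16.png

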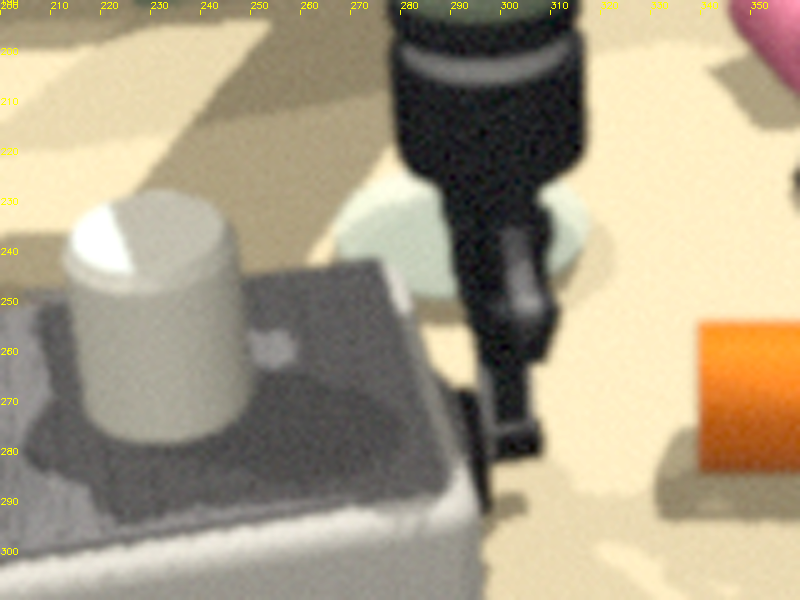

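View pics/tf.png

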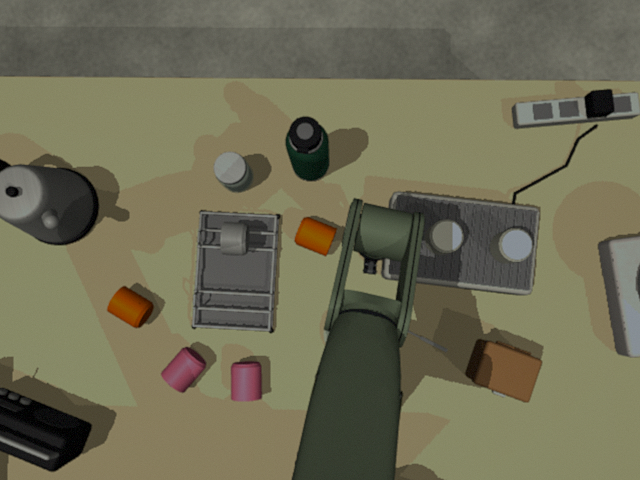

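```bash
python3 -c "
from station import hand_in,state
print(hand_in());s=state();print(s['time_s'],s['eef_pos'],s['ft_force'])"
```

```text
the job is handed in; nothing more can be done
None
the job is handed in; nothing more can be done
```

I put the porcelain cup mouth-down over the empty peg and let go. I then pressed the lever dial to full heat and handed the job in while still holding it there, at 21.6 s. No verdict was reported.

- **Cup:** I lowered it until the rim touched the deck (about 5 N), then released it. After I backed off, its foot centre showed at pixel (447.5, 236.0) in the top view, against (447.4, 236.3) predicted for a cup centred on the peg. It stands upright.
- **Dial:** At hand-in the fingertips were steady at 36.5 mm height with about 4.9 N upward force. That puts the dial at about 1.15 rad (third click 1.10, stop 1.20). The dial angle comes from tip height and camera pictures, as there is no direct reading.
- **Other objects:** The other cup, steel cup, flask, sugar jar and caddy look unmoved in the last top view. The arm hides the saucer and part of the teaspoon there. The last scene view shows the saucer in place.

**Disagreements along the way:**
- Before placing, the top view put the cup about 3 to 4 mm nearer the robot than my grasp model did. I shifted it by about 4 mm to match.
- The deck contact came about 2 mm lower than that model predicted.
- While I pressed the dial, the tip drifted about 5 mm away from the robot.

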